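Nip a freshly bound sketchbook in the bench press

ROBOT

A 6-joint arm with a two-finger parallel gripper is mounted at the origin on the work surface. World frame = base frame: x ahead of the robot, y to its left, z up, the work surface at z = 0. Lengths are in mm, angles in degrees, forces in N, time in s.
With the tool pointing down it reaches from about 350 to 850 mm from the base axis. Payload 8.1 kg.
Tool frame: the origin (TCP) lies midway between the tips of the shut fingers; the grasp point (between the pads) lies 19 mm behind it (r.grip_depth is the distance from the TCP to the grasp point, in mm); z points along the fingers, y is the direction in which the jaws open and shut (so a half turn about z gives the same grasp; the last joint's range is limited). The gripper opens to 85 mm and grips with 20 to 120 N. Pads are 22 mm wide; open, the fingers measure 114 mm over their backs; the gripper's body (76 mm by 85 mm) begins 54 mm behind the grasp point. The pads swing forward as they close: fully open they stand 13 mm farther back than shut.
Start: joints at [-80.466, 7.471, 85.268, -0, 87.261, -4.893], TCP at [149.509, -581.079, 231.292] pointing down, gripper open.
Joint ranges: [-169.43, 169.43], [-51.17, 129.36], [1.28, 143.12], [-76.62, 256.62], [0, 156.53], [-152.29, 152.29]. Speed limits (degrees/s): [136.94, 136.94, 159.86, 180, 180, 180].

INTERFACE

Orientations are given as [roll, pitch, yaw] about the fixed x, y, z axes, in that order (R = Rz(yaw) Ry(pitch) Rx(roll)).
In Python, from bench import r, imaging gives the robot as it stands.
- The arm moves only by the shell command python3 -m creep 'ROWS' [FORCE]. ROWS is text: rows parted by semicolons, each of 7 numbers parted by spaces: the shift along the tool's x, y, z in cm, then the turn, a rotation vector about the tool's x, y, z in degrees, then the finger opening in cm, from 0 to 8.54. In form: dx dy dz ax ay az gripper; .... A call has 1 to 20 rows; each row is the pose to reach, as a shift and turn from the pose measured when the call began, along the tool's axes at that moment; what a row does not reach only later rows make up. A row lasts 1/10 s, in which the tool goes at most 50 mm and 8.59 degrees, less where a joint would pass 70% of its speed; a pose out of reach is approached as far as the arm can. A call with a gripper value outside its range is refused whole. The fingers move at their own pace and stop on an object; FORCE is the grip in N (left out, the last holds). Time passes only in rows, so rows that repeat a pose let the fingers close. It gives the time, the measured TCP pose, the force and the opening at its end, in the units of the state.
- r.sense(): the state, without advancing time (a new reading comes with each control period).
- imaging.snapshot(name): name is "scene" or "top" or "wrist"; returns the picture (420x560x3 uint8, red, green, blue); there is no depth.
- imaging.camera_info(name): a dict with "camera_matrix" (3x3 intrinsics, pixels), "k1" (the pictures are not rectified: a ray, as slopes to the right and down, at radius r is drawn at 1 + k1 r^2 times it, then the intrinsics apply), "R" (3x3) and "t" (3): a world point X has camera coordinates R X + t. Camera axes: x right, y down, z forward; pixel columns grow to the right and rows downward; lengths in mm; the calibration is good to about 2 mm. A picture is of the moment at which its call begins: read the wrist's pose just before it. camera_info takes no time and is no camera call; for the wrist camera it gives the pose at the moment of the call.
- r.hand_in(): hands the job in, once; it reports no verdict.
The state is a dict: "time": time; "joint_pos": joint angles; "qd": joint speeds; "joint_efforts": joint torques, N m; "tool_pos": TCP position; "tcp_rot": TCP orientation; "ft_force": force on the tool from outside, world axes, zero at the start; "wrist_torque": the same for the moment, N m; "finger_gap": finger opening in mm.
Only numpy, scipy, OpenCV 4.12 (cv2) and the standard library are available. Lean on these libraries where they do the work, as an engineer would, in place of code of your own. Each camera call takes 0.05 s, during which the arm holds its last target.

TASK

Push the pack with the new sketchbook the rest of the way into the press, so that it lies centred and square under the platen, its ends about flush with the ends of the bed. Then wind the platen down, pushing the capstan round clockwise by its spokes, until it bears firmly on the pack and the capstan has gone stiff, and leave it clamped. Do not disturb the other things on the table.

Things in the scene. Friction and masses are not known exactly. Their poses are not given: they have to be found in the camera images.
- press: bookbinder's bench press, grey painted, fixed. Origin on the table under the middle of its base, z up. Base 290 mm in x, 300 mm in y. A steel guide rod 18 mm thick (32 mm collar at its foot) stands at x = -118 and one at x = +118 mm, y = 0. The mouth is open towards -y and +y: things slide in along y between the rods.
- bed (a point): centre of the top of the press's flat bed, 30 mm above the table; axes as the press's. The bed is 290 mm in x by 300 mm in y, its ends at y = -150 and +150 mm.
- beam (a point): middle of the top of the press's crossbeam, 195 mm above the table; axes as the press's. The beam joins the guide rods along x: 285 mm long, 52 mm wide in y, 40 mm deep. Nuts and the screw's bush stand up to 22 mm above it.
- platen: the press's grey pressing plate, 190 mm (x) by 200 mm (y), 18 mm thick, hung on the screw between the guide rods. Origin at the centre of its flat underside; axes as the press's. It starts 95 to 100 mm above the table and comes down 4 mm for each radian the capstan is turned clockwise.
- capstan (a joint): angle (rad) of the four-spoked capstan on top of the press's screw; grows clockwise seen from above, lowering platen and capstan together 4 mm per rad. Starts between 0 and 1.3; the platen meets the pack at about 5.5; end stop 7.2. Turns against about 0.3 Nm of friction and stays where it is left; goes stiff within about 0.3 rad once the platen bears on the pack.
- hub (a point): centre of the capstan's hub, on the upright screw axis, in the plane of the spokes, 270 to 275 mm above the table at the start; turns with the capstan, z up. Four level steel spokes 12 mm thick point along its +x, -x, +y, -y, each ending in a black ball 25 mm thick that reaches to 100 mm from the axis. Hub 44 mm thick, from 18 mm below to 27 mm above this point.
- pack: loose pack, one piece: a blue sketchbook between two plywood boards (170 x 300 x 12 mm each), held by two pale tapes; 48 mm thick, 0.6 to 1.1 kg. Origin at the centre of its underside; x across its width, y along its length; plain board ends at y = -150 and +150 mm. Starts on the bed, a little askew, its centre 60 to 110 mm to the press's -y side, so that its -y end sticks out.
- tape_roll: bystander, not to be disturbed: roll of masking tape, flat, 96 mm across, 24 mm high. Origin at the centre of its underside.
- glue_bottle: bystander, not to be disturbed: white nozzle bottle of glue, 54 mm thick, 172 mm high. Origin at the centre of its underside.
- cup_a: bystander, not to be disturbed: white paper cup, 76 mm across, 88 mm high. Origin at the centre of its underside.
- cup_b: bystander, not to be disturbed: second white paper cup, the same size. Origin at the centre of its underside.
- mug: bystander, not to be disturbed: white ceramic mug, 80 mm across without its handle, 85 mm high. Origin at the centre of its underside.
- paste_jar: bystander, not to be disturbed: glass jar with a steel lid, 68 mm across, 75 mm high. Origin at the centre of its underside.
- brush: bystander, not to be disturbed: glue brush lying flat, about 190 mm long. Origin at the centre of its underside (middle of its length).

How it is judged (in metres and radians):
On the way, in this order (a step that is already met when the one before it is completed fails the run):
1. the pack lies centred and square under the platen (horizontal distance between pack and platen below 0.02 m and angle between the y axis of pack and the y axis of press, either way round below 0.09 rad), for 0.2 s.
2. the platen is wound down firmly on the pack (all of step 1 and contact force between platen and pack above 15 N), for 0.2 s.
At the end, for the whole second after the job is handed in: The pack's centre is within 20 mm (level) of the platen's centre and its length within 0.09 rad of the press's y; the platen presses on it with more than 15 N; capstan and pack are at rest (all of step 2 and velocity of joint capstan between -0.05 and 0.05 rad/s and linear speed of pack below 0.01 m/s); the robot touches nothing.
It fails at once if a bystander is knocked over or shifted more than 25 mm (distance of any of tape_roll, glue_bottle, cup_a, cup_b, mug, paste_jar, brush from where it was at the start of the episode above 0.025 m).
It also fails if it takes over 58 s, if anything falls off the work surface, if the arm or the gripper's body presses on something with over 40 N, if the wrist force passes 120 N, or if a joint passes its speed limit or range.

## Working session

There is one attempt and no reset: what is moved stays moved. The work goes in short steps, Python scripts to look and compute and a shell command to move; the robot and the scene stay as the last step left them, time stands still between calls to the robot, and variables do not carry over. Pictures are saved under pics/ and viewed, and the job is handed in when it is done.

```bash
ls; mkdir -p pics
python3 - <<'E'
from bench import r, imaging
import cv2
s=r.sense(); print(s)
for n in ["scene","top","wrist"]:
    im=imaging.snapshot(n); cv2.imwrite(f"pics/{n}0.png",im[:,:,::-1]); 
    c=imaging.camera_info(n); print(n,c)
E
```

```text
pics
{'time': 0.0, 'joint_pos': array([-8.04652219e+01,  7.51442250e+00,  8.53321620e+01, -2.92627765e-04,
        8.72600302e+01, -4.89174938e+00]), 'qd': array([-0.16814882,  0.01359936,  0.08828727,  0.02696424, -0.01538234,
        0.00967475]), 'joint_efforts': array([ 5.98330480e-04, -5.69400573e+01, -5.00554597e+01, -1.45876506e-04,
        1.45245093e-02, -9.72972572e-06]), 'tool_pos': array([ 149.42282007, -580.5168793 ,  230.22394043]), 'tcp_rot': array([-1.79893749e+02, -8.80019201e-03,  1.44265336e+01]), 'ft_force': array([0.17952805, 0.4410888 , 0.86000008]), 'wrist_torque': array([ 0.00858251, -0.05671741, -0.04049657]), 'finger_gap': 85.16422743368167}
scene {'camera_matrix': array([[447.6358136 ,   0.        , 280.0666739 ],
       [  0.        , 447.6358136 , 218.69847213],
       [  0.        ,   0.        ,   1.        ]]), 'k1': -0.02607714312279825, 'R': array([[-0.13700172,  0.99045561,  0.01510674],
       [ 0.82154604,  0.12213195, -0.55690744],
       [-0.55343711, -0.0638864 , -0.83043717]]), 't': array([ -10.41939007, -383.38579135, 1364.58625318])}
top {'c
[... 161 characters left out ...]
    ]]), 'k1': -0.10267698698480675, 'R': array([[-0.0168902 , -0.99982008, -0.00863346],
       [-0.99661426,  0.01752968, -0.08032888],
       [ 0.08046577,  0.00724746, -0.99673102]]), 't': array([  95.16324423,  581.94207234, 1111.58294493])}
wrist {'camera_matrix': array([[369.60386851,   0.        , 272.82250604],
       [  0.        , 369.60386851, 212.06268187],
       [  0.        ,   0.        ,   1.        ]]), 'k1': -0.029276957383985325, 'R': array([[ 2.49936042e-01, -9.68261973e-01, -8.52779663e-04],
       [-9.14184386e-01, -2.36267108e-01,  3.29309523e-01],
       [-3.19059373e-01, -8.15267211e-02, -9.44221643e-01]]), 't': array([-599.76706834,  -42.57690555,  380.60232071])}
```

View pics/scene0.png

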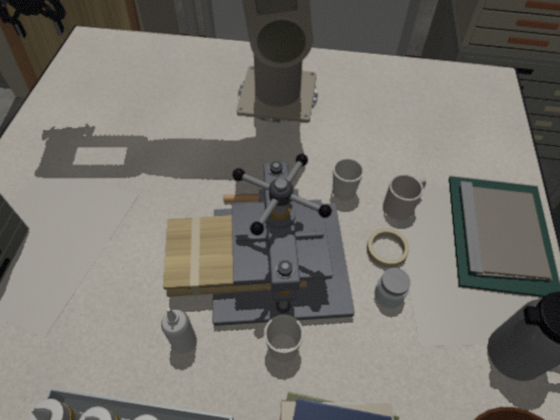

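View pics/top0.png

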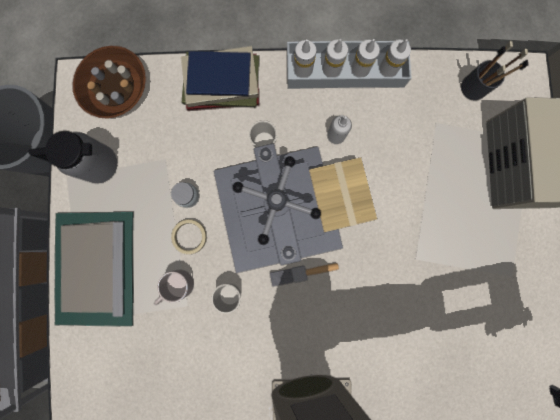

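The top view shows the press with its mouth towards image right (world -y). The pack end sticks out at about (372,190), the glue bottle is at (340,128) and the brush at (305,273). The four capstan balls are near (290,161), (238,187), (316,213) and (263,239). Next I'll enlarge this area to measure it.

```bash
cat > h.py <<'E'
import numpy as np, cv2
from bench import r, imaging
def ray(n,px):
    c=imaging.camera_info(n); K=c["camera_matrix"]
    d=cv2.undistortPoints(np.array([[px]],float),K,np.array([c["k1"],0,0,0,0]),None,None,None,(3,100,1e-9)) if 0 else None
    x=(px[0]-K[0,2])/K[0,0]; y=(px[1]-K[1,2])/K[1,1]
    rd=np.hypot(x,y); u=rd
    for _ in range(30): u=rd/(1+c["k1"]*u*u)
    f=u/rd if rd else 1
    v=c["R"].T@np.array([x*f,y*f,1]); o=-c["R"].T@c["t"]
    return o,v
def P(n,px,z):
    o,v=ray(n,px); return o+v*(z-o[2])/v[2]
def proj(n,X):
    c=imaging.camera_info(n); p=c["R"]@np.array(X,float)+c["t"]; a=p[:2]/p[2]; a=a*(1+c["k1"]*(a@a))
    K=c["camera_matrix"]; return np.array([K[0,0]*a[0]+K[0,2],K[1,1]*a[1]+K[1,2]])
E
python3 - <<'E'
import cv2
a=cv2.imread('pics/top0.png')[105:295,195:395]; cv2.imwrite('pics/topcrop0.png',cv2.resize(a,None,fx=3.15,fy=3.15,interpolation=cv2.INTER_CUBIC)[:600])
a=cv2.imread('pics/scene0.png')[150:360,150:360]; cv2.imwrite('pics/scenecrop0.png',cv2.resize(a,(600,600),interpolation=cv2.INTER_CUBIC))
E
```

```text
(no output)
```

View pics/topcrop0.png

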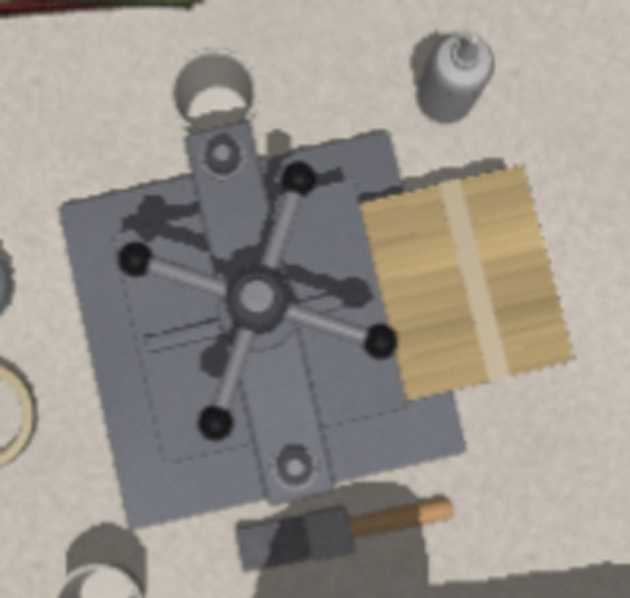

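View pics/scenecrop0.png

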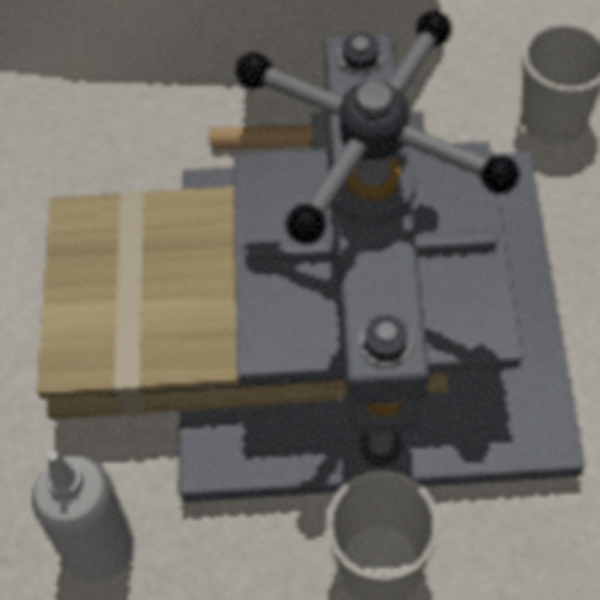

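Run:
```python
from h import *
q=lambda u,v,z:P("top",(195+u/3.15-.3,105+v/3.15-.3),z)[:2]
B=[q(*p,30) for p in [(62,205),(388,131),(465,452),(133,527)]]
c=sum(B)/4; print("bed",[b.round() for b in B],c.round(1))
# press y: from -y end(mid of B1,B2) to +y end
y=(B[0]+B[3]-B[1]-B[2])/2; x=(B[0]+B[1]-B[2]-B[3])/2
print(np.linalg.norm(x),np.linalg.norm(y),np.degrees(np.arctan2(*y[::-1]))-90,np.degrees(np.arctan2(*x[::-1])))
b=[q(*p,272) for p in [(298,178),(135,259),(380,341),(215,422)]]
h=sum(b)/4; print("hub",h.round(1),q(257,296,299).round(1),[(np.linalg.norm(k-h).round(1),np.degrees(np.arctan2(*(k-h)[::-1])).round(1)) for k in b])
rods=[q(221,153,215),q(294,465,215)]; print("rods",rods,(rods[0]+rods[1])/2,np.degrees(np.arctan2(*(rods[0]-rods[1])[::-1])))
p=[q(*k,78) for k in [(525,167),(573,357)]]; e=(p[0]-p[1]); w=np.linalg.norm(e); ex=e/w; ey=np.array([-ex[1],ex[0]])
m=(p[0]+p[1])/2; print("pack",p,w,np.degrees(np.arctan2(*ex[::-1])),"ctr",m+150*ey,"endmid",m)
pl=[q(*k,78) for k in [(362,203),(525,167),(408,399),(573,357)]]
for i in (0,2):
    d=pl[i]-pl[i+1]; print("side ang",np.degrees(np.arctan2(d[1],d[0]))-90)
print(ex,ey)
s=x/np.linalg.norm(x); t=np.array([-s[1],s[0]])
for n,k in (("pack ctr",m+150*ey),("endmid",m)): print(n,"in press",(k-c)@s,(k-c)@t)
# bystanders top
for n,k,z in (("glue",(465,52),165),("cupnear",(213,90),88),("brushend",(450,510),8),("brushtip",(240,550),8)): print(n,q(*k,z))
# cross check in scene
for X in [(*c,30),(*p[0],78),(*p[1],78),(*h,299)]: print(proj("scene",X))
```

```text
bed [array([690., 257.]), array([751., -31.]), array([469., -91.]), array([409., 197.])] [579.8  82.9]
288.05687895123765 293.68172808923 11.791161566196564 11.947270697365578
hub [579.9  84.6] [579.5  84.3] [(np.float64(88.6), np.float64(-19.6)), (np.float64(88.1), np.float64(70.6)), (np.float64(88.5), np.float64(-109.7)), (np.float64(88.1), np.float64(160.2))]
rods [array([694.16460606, 109.70197558]), array([465.4517396 ,  60.45059608])] [579.80817283  85.07628583] 12.15258272499647
pack [array([ 707.41706223, -141.36574893]), array([ 546.53128256, -175.96487314])] 164.5640710924818 12.136835283692522 ctr [595.43710238 -12.0180703 ] endmid [ 626.9741724  -158.66531103]
side ang 11.667310430600395
side ang 13.101856592439688
[0.97764827 0.21024713] [-0.21024713  0.97764827]
pack ctr in press -4.352992311976087 -96.08019094030345
endmid in press -3.8567142908944856 -246.07936996514275
glue [782.06835169 -80.26226865]
cupnear [775.35924551 120.11139672]
brushend [417.66003539 -79.33855866]
brushtip [386.14400017 105.44753885]
[276.83877379 256.83746466]
[160.23491155 285.42841164]
[165.57728271 219.00201894]
[279.18885569 182.93514787]
```

```bash
cat >> h.py <<'E'
from scipy.spatial.transform import Rotation as Ro
C=np.array([579.9,84.2]); A=np.radians(12.0); S=np.array([np.cos(A),np.sin(A)]); T=np.array([-S[1],S[0]])
def press(x,y): return C+x*S+y*T
def inpress(p): d=np.asarray(p)[:2]-C; return np.array([d@S,d@T])
def rel(pts,rpy=None):
    s=r.sense(); R0=Ro.from_euler('xyz',s["tcp_rot"],degrees=True)
    print("now",s["time"],s["tool_pos"].round(1),s["tcp_rot"].round(1),"press",inpress(s["tool_pos"]).round(1),"F",s["ft_force"].round(1),"gap",round(s["finger_gap"],1))
    t=(R0.inv()*Ro.from_euler('xyz',rpy,degrees=True)).as_rotvec(degrees=True) if rpy else np.zeros(3)
    for p in pts:
        d=R0.inv().apply(np.array(p)-s["tool_pos"])/10
        print(" ".join(f"{v:.2f}" for v in d)," ".join(f"{v:.1f}" for v in t))
E
python3 - <<'E'
from h import *
rel([(*press(-4,-290),220),(*press(-4,-290),52),(*press(-4,-270),52)],[180,0,12])
E
```

```text
now 0.15 [ 149.4 -580.6  230.5] [-179.9   -0.    14.4] press [-559.3 -560.8] F [-0.8 -0.4  0.6] gap 85.1
56.62 -24.71 1.09 -0.1 -0.0 2.4
56.62 -24.68 17.89 -0.1 -0.0 2.4
56.71 -26.68 17.89 -0.1 -0.0 2.4
```

```bash
python3 -m creep '14 -6 1 0 0 1 0; 28 -12 1 0 0 2.4 0; 42 -18 1 0 0 2.4 0; 56.6 -24.7 1 0 0 2.4 0; 56.6 -24.7 1 0 0 2.4 0; 56.6 -24.7 1 0 0 2.4 0; 56.6 -24.7 1 0 0 2.4 0; 56.6 -24.7 1 0 0 2.4 0; 56.6 -24.7 1 0 0 2.4 0; 56.6 -24.7 1 0 0 2.4 0; 56.6 -24.7 1 0 0 2.4 0; 56.6 -24.7 1 0 0 2.4 0; 56.6 -24.7 1 0 0 2.4 0; 56.6 -24.7 1 0 0 2.4 0; 56.6 -24.7 1 0 0 2.4 0; 56.6 -24.7 1 0 0 2.4 0; 56.6 -24.7 1 0 0 2.4 0; 56.6 -24.7 1 0 0 2.4 0'; python3 -c "
from h import *
rel([(*press(-4,-290),52),(*press(-4,-265),52)],[180,0,12])"
```

```text
time: 1.95
tool_pos: [635.4, -201.4, 221.1]
tcp_rot: [-179.9, -0.0, 11.9]
ft_force: [-0.4, 0.0, 0.3]
finger_gap: 0.0
now 1.95 [ 635.4 -201.4  221.1] [-179.9   -0.    11.9] press [  -5.1 -290.9] F [-0.4  0.   0.3] gap 0.0
0.10 -0.07 16.92 -0.1 -0.0 -0.1
0.10 -2.57 16.92 -0.1 -0.0 -0.1
```

```bash
python3 -m creep '0.1 0 4.5 0 0 0 0; 0.1 0 9 0 0 0 0; 0.1 0 13 0 0 0 0; 0.1 0 16.9 0 0 0 0; 0.1 0 16.9 0 0 0 0; 0.1 0 16.9 0 0 0 0; 0.1 -0.5 16.9 0 0 0 0; 0.1 -1 16.9 0 0 0 0; 0.1 -1.5 16.9 0 0 0 0; 0.1 -2 16.9 0 0 0 0; 0.1 -2.5 16.9 0 0 0 0; 0.1 -2.5 16.9 0 0 0 0'
python3 - <<'E'
from h import *
rel([(*press(-4,-165),52)],[180,0,12])
im=imaging.snapshot("top")[105:295,195:395,::-1]; cv2.imwrite('pics/t1.png',cv2.resize(im,None,fx=3.15,fy=3.15,interpolation=cv2.INTER_CUBIC))
E
```

```text
time: 3.15
tool_pos: [631.2, -175.6, 52.3]
tcp_rot: [-179.9, -0.0, 12.0]
ft_force: [-0.4, 0.1, 0.1]
finger_gap: -0.2
now 3.15 [ 631.2 -175.6   52.3] [-179.9   -0.    12. ] press [  -3.9 -264.8] F [-0.4  0.1  0.1] gap -0.2
-0.01 -9.98 0.05 -0.1 -0.0 -0.0
```

View pics/t1.png

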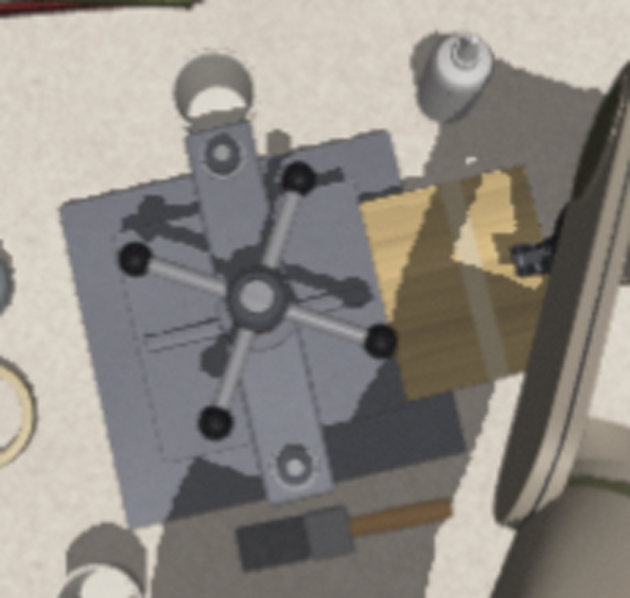

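Run:
```python
from h import *
im=imaging.snapshot("scene")[:,:,::-1]; cv2.imwrite('pics/s1.png',cv2.resize(im,(784,588)))
```

```text
(no output)
```

View pics/s1.png

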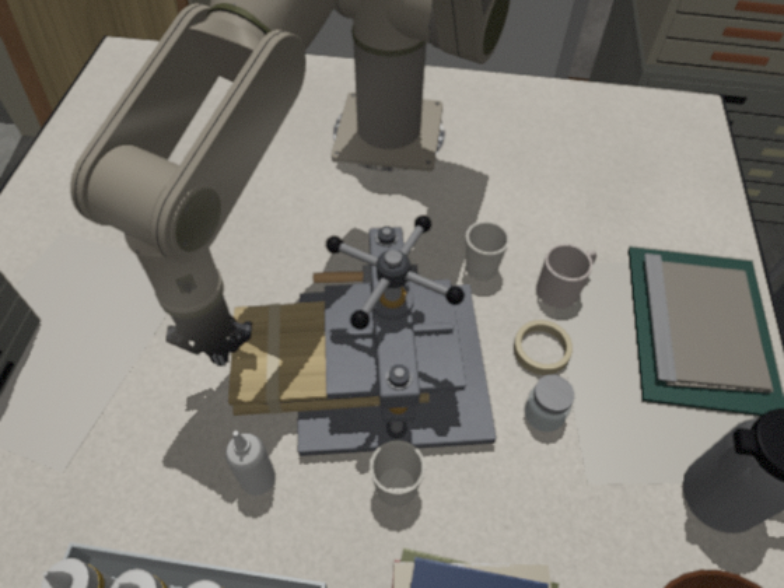

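Run:
```python
from h import *
p=r.sense()["tool_pos"]
for z in (52,150,200,250,300,350,400,450): print(z,(proj("scene",(p[0],p[1],z))*1.4).round(), (proj("top",(p[0],p[1],z))).round())
for z in (280,): print((proj("scene",(550,1,z))*1.4).round())
```

```text
52 [220. 360.] [373. 187.]
150 [205. 327.] [382. 182.]
200 [197. 308.] [387. 179.]
250 [188. 287.] [393. 176.]
300 [178. 263.] [399. 172.]
350 [166. 237.] [407. 168.]
400 [154. 208.] [415. 163.]
450 [139. 175.] [424. 158.]
[331. 240.]
```

```bash
python3 -m creep '0 -0.5 0 0 0 0 0; 0 -1 0 0 0 0 0; 0 -1.5 0 0 0 0 0; 0 -2 0 0 0 0 0; 0 -2.5 0 0 0 0 0; 0 -3 0 0 0 0 0; 0 -3.5 0 0 0 0 0; 0 -4 0 0 0 0 0; 0 -4.5 0 0 0 0 0; 0 -5 0 0 0 0 0; 0 -5.5 0 0 0 0 0; 0 -6 0 0 0 0 0; 0 -6 0 0 0 0 0'
python3 - <<'E'
from h import *
rel([(*press(-4,-165),52)],[180,0,12])
for n,a in (("top",(105,295,195,395)),("scene",(150,360,130,360))):
    im=imaging.snapshot(n)[a[0]:a[1],a[2]:a[3],::-1]; cv2.imwrite(f'pics/{n}2.png',cv2.resize(im,None,fx=3,fy=2.8 if n=='scene' else 3,interpolation=cv2.INTER_CUBIC))
E
```

```text
time: 4.55
tool_pos: [618.5, -116.5, 52.2]
tcp_rot: [-179.9, 0.0, 12.0]
ft_force: [0.0, -0.7, 0.1]
finger_gap: -0.2
now 4.55 [ 618.5 -116.5   52.2] [-179.9    0.    12. ] press [  -3.9 -204.3] F [ 0.  -0.7  0.1] gap -0.2
-0.01 -3.93 0.03 -0.1 0.0 -0.0
```

View pics/top2.png

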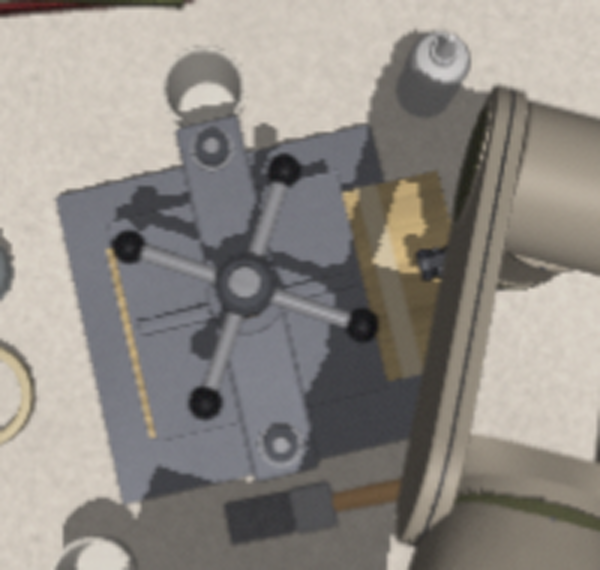

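View pics/scene2.png

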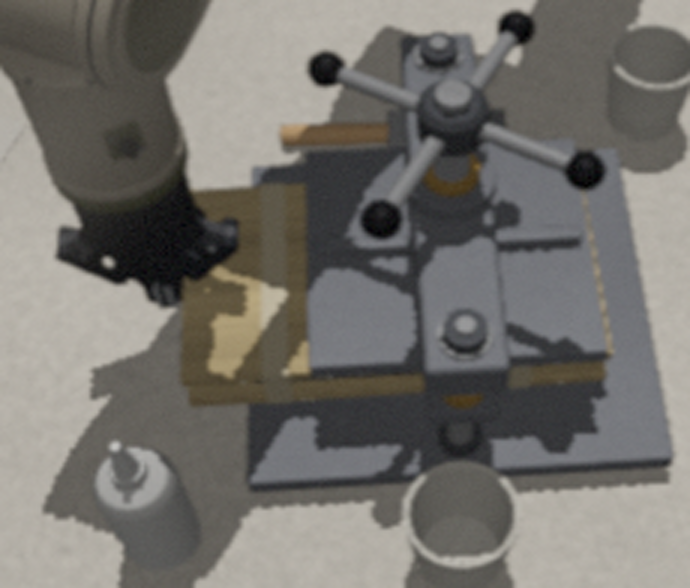

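Run:
```python
from h import *
q=lambda u,v,z:P("top",(195+u/3-.33,105+v/3-.33),z)[:2]
for p in [(109,250),(152,437),(441,171)]: print(inpress(q(*p,78)))
a,b=q(109,250,78),q(152,437,78);d=a-b;print(np.degrees(np.arctan2(d[1],d[0])))
```

```text
[ 76.53604176 107.22518907]
[-91.34389441 106.1026066 ]
[  79.1459648  -193.38488831]
12.383120701448002
```

```bash
python3 -m creep '0 -0.4 0 0 0 0 0; 0 -0.8 0 0 0 0 0; 0 -1.2 0 0 0 0 0; 0 -1.6 0 0 0 0 0; 0 -2 0 0 0 0 0; 0 -2.4 0 0 0 0 0; 0 -2.8 0 0 0 0 0; 0 -3.2 0 0 0 0 0; 0 -3.6 0 0 0 0 0; 0 -4 0 0 0 0 0; 0 -4.3 0 0 0 0 0; 0 -4.3 0 0 0 0 0;  0 -4.3 0 0 0 0 0'
python3 - <<'E'
from h import *
rel([(*press(-4,-161),52)],[180,0,12])
for n,a in (("top",(105,295,195,395)),):
    im=imaging.snapshot(n)[a[0]:a[1],a[2]:a[3],::-1]; cv2.imwrite(f'pics/{n}3.png',cv2.resize(im,None,fx=3,fy=2.8 if n=='scene' else 3,interpolation=cv2.INTER_CUBIC))
E
```

```text
time: 5.95
tool_pos: [609.6, -74.0, 52.4]
tcp_rot: [-179.8, 0.0, 12.0]
ft_force: [0.6, -0.1, 1.7]
finger_gap: -0.0
now 5.95 [609.6 -74.   52.4] [-179.8    0.    12. ] press [  -3.8 -160.9] F [ 0.6 -0.1  1.7] gap -0.0
-0.02 0.01 0.04 -0.2 0.0 0.0
```

View pics/top3.png

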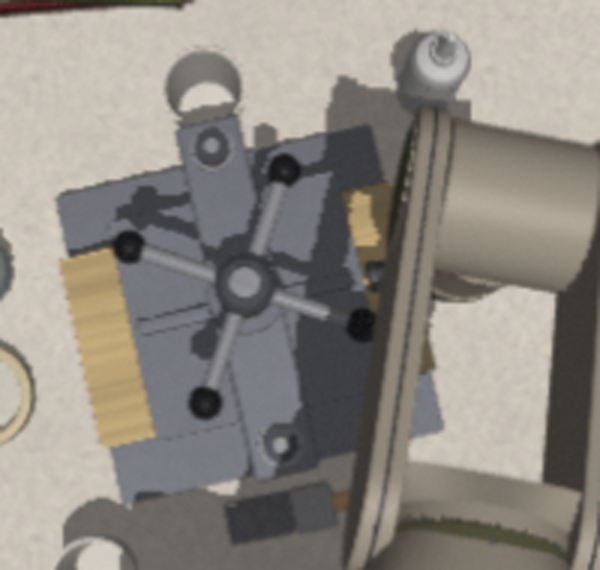

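Run:
```python
from h import *
q=lambda u,v,z:P("top",(195+u/3-.33,105+v/3-.33),z)[:2]
a,b=q(61,260,78),q(103,446,78);d=a-b;print(inpress(a),inpress(b),np.degrees(np.arctan2(d[1],d[0])))
hb=[(np.degrees(np.arctan2(*(q(u,v,272)-C)[::-1]))) for u,v in [(284,170),(128,247),(362,325),(205,402)]];print(hb)
rel([(*press(-4,-200),52),(*press(-4,-200),330)],[180,0,12])
```

```text
[ 77.49036675 150.36111688] [-89.47215589 149.36947866] 12.340292038375516
[np.float64(-19.40034723737324), np.float64(70.81990905420074), np.float64(-109.87718193266319), np.float64(160.02642807333532)]
now 6.0 [609.6 -74.1  52.4] [-179.8    0.    12. ] press [  -3.8 -161. ] F [-0.2  0.5  0.5] gap 0.2
-0.02 3.90 0.03 -0.2 0.0 0.0
-0.02 3.81 -27.77 -0.2 0.0 0.0
```

```bash
python3 -m creep '0 1 0 0 0 0 0; 0 3 0 0 0 0 0; 0 4 0 0 0 0 0; 0 4 0 0 0 0 0; 0 4 -5 0 0 0 0; 0 4 -10 0 0 0 0; 0 4 -15 0 0 0 0; 0 4 -20 0 0 0 0; 0 4 -25 0 0 0 0; 0 4 -29 0 0 0 0; 0 4 -29 0 0 0 0; 0 4 -29 0 0 0 0'
python3 - <<'E'
from h import *
a=np.radians(-65);p=C+60*np.array([np.cos(a),np.sin(a)])
rel([(*p,340),(*p,252)],[180,0,12])
for n,a in (("top",(105,295,195,395)),("scene",(150,360,130,360))):
    im=imaging.snapshot(n)[a[0]:a[1],a[2]:a[3],::-1]; cv2.imwrite(f'pics/{n}4.png',cv2.resize(im,None,fx=3,fy=2.8 if n=='scene' else 3,interpolation=cv2.INTER_CUBIC))
E
```

```text
time: 7.2
tool_pos: [618.8, -114.4, 343.9]
tcp_rot: [-179.9, -0.2, 12.0]
ft_force: [-0.5, -0.1, -0.5]
finger_gap: -0.0
now 7.2 [ 618.8 -114.4  343.9] [-179.9   -0.2   12. ] press [  -3.3 -202.3] F [-0.5 -0.1 -0.5] gap -0.0
1.67 -14.38 0.42 -0.1 -0.2 -0.0
1.65 -14.37 9.22 -0.1 -0.2 -0.0
```

View pics/scene4.png

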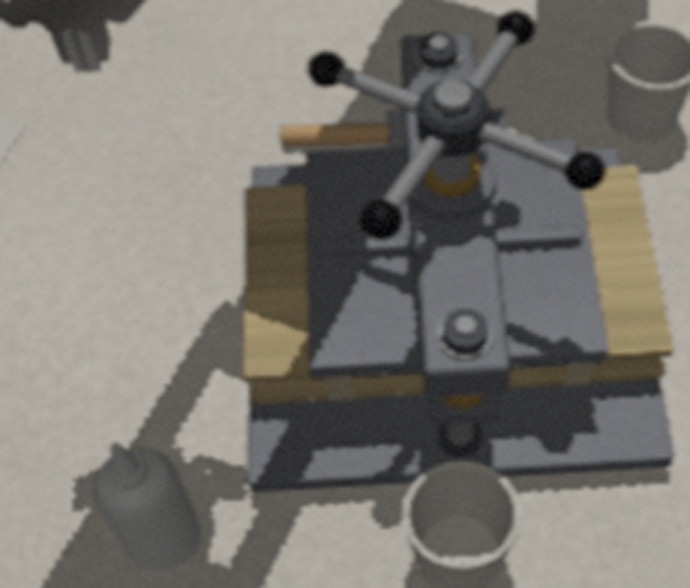

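The scene crop shows the pack fully in. Its ends are flush with the bed at both sides, near x≈248 and x≈665. Next is the capstan.

```bash
python3 -m creep '0.5 -4 0 0 0 0 0; 1 -9 0 0 0 0 0; 1.7 -14.4 0 0 0 0 0; 1.7 -14.4 0 0 0 0 0; 1.7 -14.4 0 0 0 0 0; 1.7 -14.4 3 0 0 0 0; 1.7 -14.4 6 0 0 0 0; 1.7 -14.4 9.2 0 0 0 0; 1.7 -14.4 9.2 0 0 0 0; 1.7 -14.4 9.2 0 0 0 0'
cat >> h.py <<'E'
def arc(a0,a1,n,rad,z0,z1):
    pts=[]
    for k in range(1,n+1):
        a=np.radians(a0+(a1-a0)*k/n); pts.append((*(C+rad*np.array([np.cos(a),np.sin(a)])),z0+(z1-z0)*k/n))
    rel(pts); d=r.sense()["tool_pos"][:2]-C; print("ang",np.degrees(np.arctan2(d[1],d[0])),np.linalg.norm(d))
E
python3 - <<'E'
from h import *
arc(-65,-185,12,60,252,247)
E
```

```text
time: 8.3
tool_pos: [603.4, 29.5, 248.2]
tcp_rot: [-179.7, 0.3, 11.9]
ft_force: [0.6, -1.3, 1.1]
finger_gap: 0.1
now 8.3 [603.4  29.5 248.2] [-179.7    0.3   11.9] press [ 11.6 -58.4] F [ 0.6 -1.3  1.1] gap 0.1
-0.85 0.15 -0.34 0.0 0.0 0.0
-1.89 0.11 -0.29 0.0 0.0 0.0
-2.92 -0.10 -0.24 0.0 0.0 0.0
-3.89 -0.49 -0.19 0.0 0.0 0.0
-4.78 -1.04 -0.15 0.0 0.0 0.0
-5.55 -1.74 -0.10 0.0 0.0 0.0
-6.20 -2.56 -0.05 0.0 0.0 0.0
-6.69 -3.49 0.00 0.0 0.0 0.0
-7.02 -4.48 0.05 0.0 0.0 0.0
-7.16 -5.52 0.10 0.0 0.0 0.0
-7.13 -6.56 0.14 0.0 0.0 0.0
-6.91 -7.58 0.19 0.0 0.0 0.0
ang -66.75192683162844 59.56693033136208
```

```bash
python3 -m creep '-0.85 0.15 -0.3 0 0 0 0; -1.9 0.1 -0.3 0 0 0 0; -2.9 -0.1 -0.25 0 0 0 0; -3.9 -0.5 -0.2 0 0 0 0; -4.8 -1.05 -0.15 0 0 0 0; -5.55 -1.75 -0.1 0 0 0 0; -6.2 -2.55 -0.05 0 0 0 0; -6.2 -2.55 -0.05 0 0 0 0'
python3 - <<'E'
from h import *
im=imaging.snapshot("scene")[100:360,130:400,::-1]; cv2.imwrite(f'pics/s5.png',cv2.resize(im,None,fx=2.2,fy=2.2))
arc(-135,-295,16,60,250,240)
E
```

```text
time: 9.1
tool_pos: [536.6, 42.4, 249.8]
tcp_rot: [-179.7, 0.3, 12.0]
ft_force: [0.4, -0.5, 0.7]
finger_gap: -0.0
now 9.15 [536.8  42.2 249.4] [-179.7    0.3   12. ] press [-50.9 -32.1] F [ 0.4 -0.2  0. ] gap 0.2
-0.43 -0.87 0.01 0.0 0.0 0.0
-0.76 -1.86 0.08 0.0 0.0 0.0
-0.90 -2.90 0.15 0.0 0.0 0.0
-0.87 -3.94 0.22 0.0 0.0 0.0
-0.65 -4.97 0.29 0.0 0.0 0.0
-0.26 -5.94 0.35 0.0 0.0 0.0
0.30 -6.82 0.42 0.0 0.0 0.0
1.00 -7.60 0.48 0.0 0.0 0.0
1.82 -8.24 0.54 0.0 0.0 0.0
2.74 -8.74 0.60 0.0 0.0 0.0
3.74 -9.06 0.66 0.0 0.0 0.0
4.77 -9.21 0.72 0.0 0.0 0.0
5.82 -9.17 0.77 0.0 0.0 0.0
6.84 -8.95 0.83 0.0 0.0 0.0
7.81 -8.56 0.88 0.0 0.0 0.0
8.70 -8.01 0.94 0.0 0.0 0.0
ang -135.74226479741802 60.20871839870754
```

View pics/s5.png

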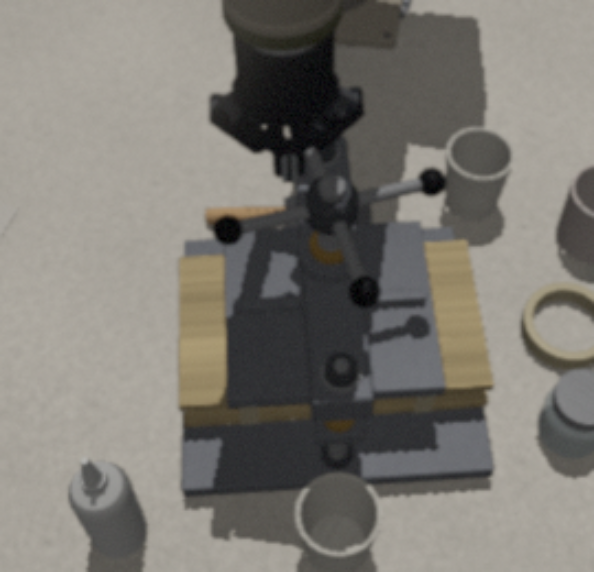

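```bash
python3 -m creep '-0.45 -0.85 0 0 0 0 0; -0.75 -1.85 0.1 0 0 0 0; -0.9 -2.9 0.15 0 0 0 0; -0.85 -3.95 0.2 0 0 0 0; -0.65 -4.95 0.3 0 0 0 0; -0.25 -5.95 0.35 0 0 0 0; 0.3 -6.8 0.4 0 0 0 0; 1 -7.6 0.5 0 0 0 0; 1.8 -8.25 0.55 0 0 0 0; 2.75 -8.75 0.6 0 0 0 0; 3.75 -9.05 0.65 0 0 0 0; 4.75 -9.2 0.7 0 0 0 0; 5.8 -9.15 0.75 0 0 0 0; 6.85 -8.95 0.85 0 0 0 0; 7.8 -8.55 0.9 0 0 0 0; 8.7 -8 0.95 0 0 0 0'
python3 - <<'E'
from h import *
im=imaging.snapshot("top")[105:295,195:395,::-1]; cv2.imwrite('pics/t6.png',cv2.resize(im,None,fx=3,fy=3))
arc(-295,-415,12,60,240,233)
E
```

```text
time: 10.75
tool_pos: [605.7, 139.5, 239.6]
tcp_rot: [-179.6, 0.4, 12.0]
ft_force: [-5.2, 1.4, -0.2]
finger_gap: -0.0
now 10.8 [607.  138.7 239.4] [-179.6    0.3   12. ] press [37.8 47.6] F [-1.5 -1.  -0.5] gap -0.1
0.60 0.67 -0.01 0.0 0.0 0.0
1.25 1.50 0.04 0.0 0.0 0.0
1.74 2.42 0.09 0.0 0.0 0.0
2.07 3.41 0.14 0.0 0.0 0.0
2.21 4.45 0.19 0.0 0.0 0.0
2.18 5.50 0.24 0.0 0.0 0.0
1.96 6.52 0.30 0.0 0.0 0.0
1.57 7.49 0.35 0.0 0.0 0.0
1.02 8.38 0.41 0.0 0.0 0.0
0.32 9.15 0.46 0.0 0.0 0.0
-0.51 9.80 0.52 0.0 0.0 0.0
-1.43 10.29 0.58 0.0 0.0 0.0
ang 63.53900967261677 60.837308079694985
```

View pics/t6.png

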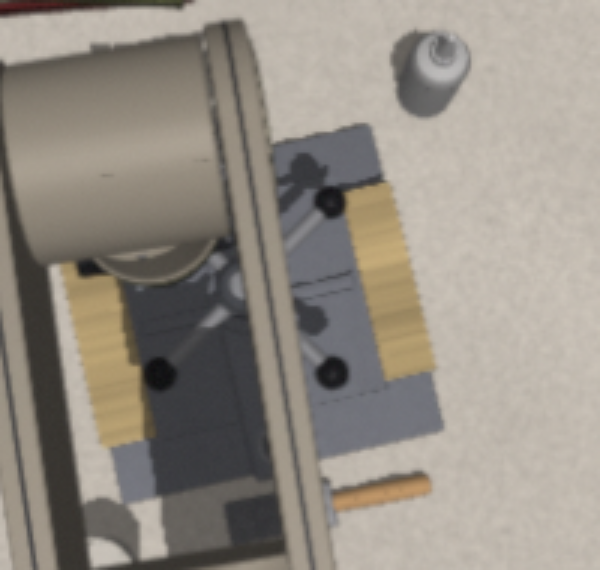

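```bash
python3 -m creep '0.6 0.65 0 0 0 0 0; 1.25 1.5 0.05 0 0 0 0; 1.75 2.4 0.1 0 0 0 0; 2.05 3.4 0.15 0 0 0 0; 2.05 3.4 0.15 0 0 0 0'; python3 -m creep '0.15 1 0.05 0 0 0 0; 0.1 2 0.1 0 0 0 0;  0.1 2 0.1 0 0 0 0'
python3 - <<'E'
from h import *
arc(-355,-415,12,60,237,232)
E
```

```text
time: 11.3
tool_pos: [635.1, 108.2, 237.4]
tcp_rot: [-179.7, 0.3, 11.9]
ft_force: [-0.1, 0.3, 0.2]
finger_gap: 0.3
time: 11.6
tool_pos: [640.6, 87.5, 236.4]
tcp_rot: [-179.7, 0.2, 11.8]
ft_force: [-0.3, 1.1, -0.3]
finger_gap: -0.1
now 11.6 [640.6  87.5 236.4] [-179.7    0.2   11.8] press [60.  -9.4] F [-0.3  1.1 -0.3] gap -0.1
-0.13 0.30 -0.02 0.0 0.0 0.0
-0.26 0.81 0.02 0.0 0.0 0.0
-0.44 1.31 0.06 0.0 0.0 0.0
-0.65 1.78 0.10 0.0 0.0 0.0
-0.91 2.24 0.14 0.0 0.0 0.0
-1.20 2.67 0.18 0.0 0.0 0.0
-1.53 3.08 0.22 0.0 0.0 0.0
-1.90 3.45 0.26 0.0 0.0 0.0
-2.30 3.79 0.30 0.0 0.0 0.0
-2.72 4.10 0.34 0.0 0.0 0.0
-3.17 4.37 0.39 0.0 0.0 0.0
-3.64 4.59 0.43 0.0 0.0 0.0
ang 3.0692923052243666 60.76986789579526
```

```bash
python3 -m creep '-0.15 0.3 0 0 0 0 0; -0.25 0.8 0 0 0 0 0; -0.45 1.3 0.05 0 0 0 0; -0.65 1.8 0.1 0 0 0 0;-0.65 1.8 0.1 0 0 0 0'
python3 - <<'E'
from h import *
arc(-375,-415,8,60,235,232)
E
```

```text
time: 12.1
tool_pos: [638.0, 68.7, 235.7]
tcp_rot: [-179.7, 0.1, 11.8]
ft_force: [0.4, 7.3, -0.4]
finger_gap: 0.1
now 12.1 [638.   68.7 235.7] [-1.797e+02  1.000e-01  1.180e+01] press [ 53.6 -27.2] F [ 0.4  7.3 -0.4] gap 0.1
-0.27 0.46 0.10 0.0 0.0 0.0
-0.57 0.89 0.14 0.0 0.0 0.0
-0.90 1.30 0.17 0.0 0.0 0.0
-1.26 1.67 0.21 0.0 0.0 0.0
-1.66 2.01 0.25 0.0 0.0 0.0
-2.08 2.32 0.28 0.0 0.0 0.0
-2.53 2.59 0.32 0.0 0.0 0.0
-3.01 2.81 0.36 0.0 0.0 0.0
ang -14.922665087404054 60.11793081536734
```

```bash
python3 -m creep '-0.25 0.45 0.05 0 0 0 0; -0.55 0.9 0.1 0 0 0 0; -0.55 0.9 0.1 0 0 0 0'; python3 -m creep '-0.1 0.15 0 0 0 0 0;-0.25 0.4 0 0 0 0 0;-0.25 0.4 0 0 0 0 0'
python3 - <<'E'
from h import *
arc(-385,-415,6,60,234,232)
E
```

```text
time: 12.4
tool_pos: [636.2, 65.5, 235.9]
tcp_rot: [-179.1, -0.3, 12.1]
ft_force: [11.0, 31.1, -2.5]
finger_gap: 0.0
time: 12.7
tool_pos: [636.3, 66.4, 236.3]
tcp_rot: [-178.7, -0.7, 12.3]
ft_force: [12.5, 26.1, -5.5]
finger_gap: 0.1
now 12.7 [636.3  66.4 236.3] [-178.7   -0.7   12.3] press [ 51.5 -29.1] F [12.5 26.1 -5.5] gap 0.1
-0.70 1.11 0.23 0.0 0.0 0.0
-1.07 1.48 0.25 0.0 0.0 0.0
-1.47 1.82 0.27 0.0 0.0 0.0
-1.90 2.12 0.29 0.0 0.0 0.0
-2.35 2.38 0.31 0.0 0.0 0.0
-2.83 2.61 0.33 0.0 0.0 0.0
ang -17.46585859587221 59.15926578712245
```

Run:
```python
from h import *
im=imaging.snapshot("scene")[100:360,130:400,::-1]; cv2.imwrite(f'pics/s7.png',cv2.resize(im,None,fx=2.2,fy=2.2))
im=imaging.snapshot("wrist")[:,:,::-1]; cv2.imwrite(f'pics/w7.png',im)
print(r.sense()["ft_force"],r.sense()["wrist_torque"])
```

```text
[11.64826146 25.39785571 -5.49812351] [ 4.10414285 -1.80509875  0.07808774]
```

View pics/s7.png

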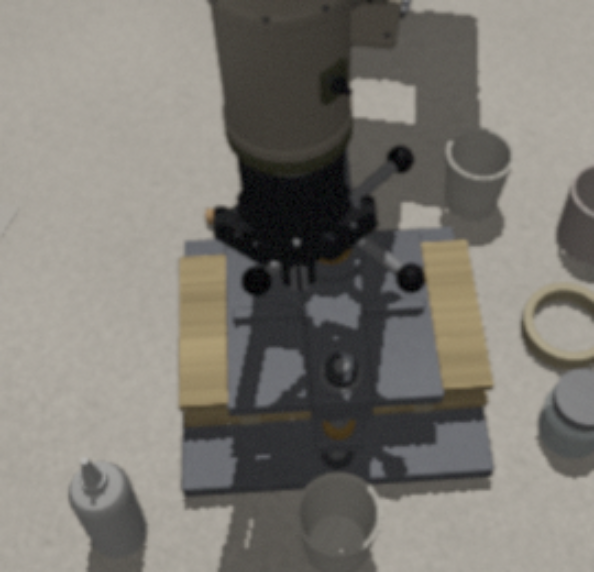

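View pics/w7.png

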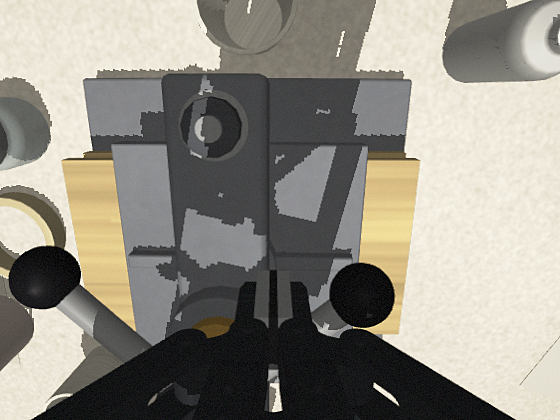

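```bash
python3 -m creep '-0.1 0.3 0 0 0 0 0;-0.3 0.7 0 0 0 0 0;-0.3 0.75 0 0 0 0 0;-0.3 0.75 0 0 0 0 0'
python3 - <<'E'
from h import *
s=r.sense();print(s["ft_force"],s["tool_pos"],s["tcp_rot"])
R=Ro.from_euler('xyz',s["tcp_rot"],degrees=True); p=s["tool_pos"]-R.as_matrix()[:,2]*16; d=p[:2]-C; print("contact ang",np.degrees(np.arctan2(d[1],d[0])))
rel([s["tool_pos"]+[0,10,0],s["tool_pos"]+[0,10,95]],[180,0,12])
E
```

```text
time: 13.2
tool_pos: [636.2, 65.8, 236.4]
tcp_rot: [-178.2, -1.0, 12.6]
ft_force: [9.7, 32.9, -5.0]
finger_gap: 0.4
[ 9.66043351 32.89831909 -4.99482605] [636.19338081  65.83159021 236.36193013] [-178.1928442    -1.04877865   12.60561258]
contact ang -18.63572159728157
now 13.2 [636.2  65.8 236.4] [-178.2   -1.    12.6] press [ 51.2 -29.7] F [ 9.7 32.9 -5. ] gap 0.4
0.22 -0.98 0.03 -1.8 -1.0 0.6
0.39 -1.27 -9.46 -1.8 -1.0 0.6
```

```bash
python3 -m creep '0.1 -0.5 0 0 0 0 0;0.2 -1 0 -1.8 -1 0.6 0;0.2 -1.3 0 -1.8 -1 0.6 0;0.2 -1.3 0 -1.8 -1 0.6 0;0.4 -1.4 -4 -1.8 -1 0.6 0;0.5 -1.6 -8 -1.8 -1 0.6 0;0.6 -1.8 -12 -1.8 -1 0.6 0;0.6 -1.8 -12 -1.8 -1 0.6 0;0.6 -1.8 -12 -1.8 -1 0.6 0'
python3 - <<'E'
from h import *
rel([(*press(30,-260),358)],[180,0,12])
E
```

```text
time: 14.1
tool_pos: [637.5, 79.6, 358.8]
tcp_rot: [180.0, -0.2, 12.0]
ft_force: [-0.1, 0.4, -0.2]
finger_gap: 0.0
now 14.1 [637.5  79.6 358.8] [180.   -0.2  12. ] press [ 55.4 -16.5] F [-0.1  0.4 -0.2] gap 0.0
-2.53 24.35 0.08 0.0 -0.2 -0.0
```

```bash
python3 -m creep '-1 5 0 0 0 0 0;-2 10 0 0 0 0 0;-2.5 15 0 0 0 0 0;-2.5 20 0 0 0 0 0;-2.5 24 0 0 0 0 0;-2.5 29 0 0 0 0 0;-2.5 29 0 0 0 0 0;-2.5 29 0 0 0 0 0'
python3 - <<'E'
from h import *
for n,a in (("top",(105,295,195,395)),("scene",(150,360,130,360))):
    im=imaging.snapshot(n)[a[0]:a[1],a[2]:a[3],::-1]; cv2.imwrite(f'pics/{n}8.png',cv2.resize(im,None,fx=3,fy=2.8 if n=='scene' else 3,interpolation=cv2.INTER_CUBIC))
print(r.sense()["ft_force"],r.sense()["tool_pos"])
E
```

```text
time: 14.9
tool_pos: [672.3, -211.3, 355.4]
tcp_rot: [-179.9, -0.0, 11.8]
ft_force: [0.6, 0.5, 0.1]
finger_gap: 0.2
[ 0.33920958 -0.04120712  0.23914831] [ 672.82655208 -208.90406981  357.42825445]
```

View pics/top8.png

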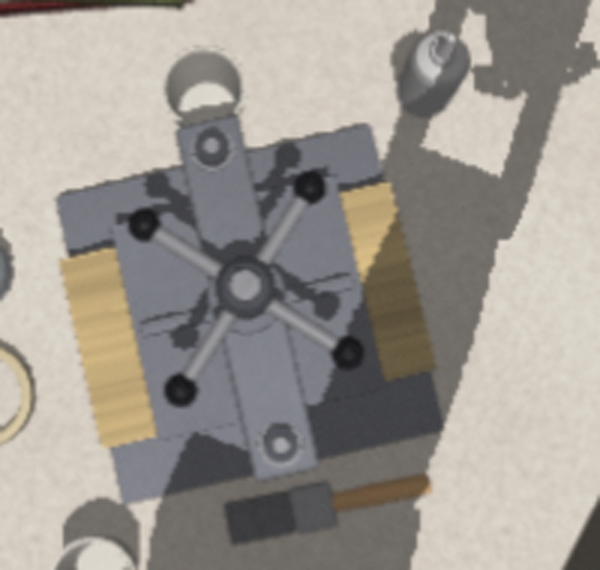

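View pics/scene8.png

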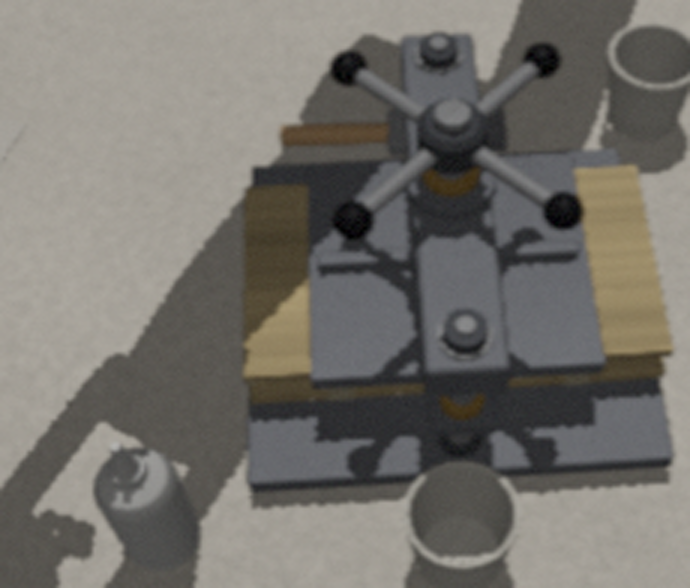

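Run:
```python
from h import *
q=lambda u,v,z:P("top",(195+u/3-.33,105+v/3-.33),z)[:2]
p=[inpress(q(u,v,78)) for u,v in [(61,260),(103,446),(390,184),(434,374)]];print(p,sum(p)/4)
for z in (252,):
  b=[q(u,v,z)-C for u,v in [(310,187),(144,225),(348,353),(181,390)]]
  print([(np.linalg.norm(k).round(1),np.degrees(np.arctan2(*k[::-1])).round(1)) for k in b])
a=imaging
import cv2
def hubz():
    # triangulate hub top
    o1,v1=ray("top",(195+245/3-.33,105+285/3-.33)); o2,v2=ray("scene",(130+453/3-.3,150+115/2.8-.3))
    M=np.c_[v1,-v2]; k=np.linalg.lstsq(M,o2-o1,rcond=None)[0]; print(o1+k[0]*v1,o2+k[1]*v2)
hubz()
```

```text
[array([ 77.49036675, 150.36111688]), array([-89.47215589, 149.36947866]), array([  77.9109991 , -146.66977913]), array([ -93.25764045, -144.92820165])] [-6.83210762  2.03315369]
[(np.float64(88.6), np.float64(-33.4)), (np.float64(88.3), np.float64(57.1)), (np.float64(88.6), np.float64(-123.5)), (np.float64(88.2), np.float64(146.8))]
[579.72033589  84.42872575 276.11794034] [579.36341038  87.60296593 276.1096077 ]
```

```bash
python3 -c "
from bench import r
print(r.sense()['qd'].round(2)); print(r.hand_in())"
```

```text
[ 1.35 -1.1  -0.33 -0.01  0.11  0.02]
the job is handed in; nothing more can be done
None
```

The pack is in the press, the platen is wound down onto it, and I handed the job in at about 15 s. No verdict was reported.

- **Pack:** I pushed it in along the press with the closed fingers. My last check put its centre about 7 mm off in x and 2 mm off in y from the press centre. It was about 0.3° off square just after the push. Its ends lie within about 5 mm of the bed ends.
- **Capstan:** I swept one spoke clockwise through about 4.95 rad until it went stiff. It held against roughly 34 N at 60 mm from the axis (about 2 Nm). After I let go, the spokes were where the push had left them.
- **Platen:** The hub's top measured 276 mm, and with about 20 mm of travel the platen's underside comes to the pack's top at 78 mm. I could not read the platen's force on the pack. I infer it is firm from the stiffness.
- **Clearance:** The arm was clear of everything at hand-in, with almost no force at the wrist. It was still settling very slightly, at about 1°/s. In the last pictures the glue bottle, the cups by the press and the brush looked unmoved. I did not recheck the mug, and the tape roll and jar were at most partly in view.

One reading differed slightly: the two views of the hub's top missed each other by about 3 mm, which is close to the camera accuracy.

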